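# Pump up the air canister on the craft table

### The arm

A 7-joint arm with a two-finger parallel gripper is mounted at the origin on the work surface. World frame = base frame: x ahead of the robot, y to its left, z up, the work surface at z = 0. Lengths are in m, angles in rad, forces in N, time in s.
With the tool pointing down it reaches from about 0.425 to 0.925 m from the base axis. Payload 6.8 kg.
Tool frame: the origin (TCP) lies at the very end of the fingers, on their centre line; the grasp point (between the pads) lies 19 mm behind it (manip.tcp_to_grasp is the distance from the TCP to the grasp point, in m); y points along the fingers, x is the direction in which the jaws open and shut, and the axes are right-handed (so a half turn about y gives the same grasp; the last joint's range is limited). The gripper opens to 88 mm and grips with 3 to 60 N. Pads are 20 mm wide; open, the fingers measure 115 mm over their backs; the gripper's body (75 mm by 178 mm) begins 61 mm behind the grasp point.
Start: joints at [-1.265, 0.477, 0.022, 1.555, -0.011, 1.109, -0.083], TCP at [0.271, 0.618, 0.223] pointing down, gripper open.
Joint ranges: [-2.96, 2.96], [-0.34, 2.1], [-1.41, 1.46], [0.24, 2.44], [-1.37, 4.51], [0.17, 1.92], [-2.96, 2.96]. Speed limits (rad/s): [2.39, 2.39, 3.14, 3.14, 3.14, 3.14, 3.14].

### API

Orientations are given as a unit quaternion [w, x, y, z].
In Python, from workcell import manip, imaging gives the robot as it stands.
- The arm moves only by the tool servo_tool, never from a script. Its argument "increments" is a list of rows, each a list of 3 entries, a list of its own where there are three numbers: the shift along the tool's x, y, z in mm, then the turn about the tool's y in degrees, then the opening, from 0 (shut) to 1 (fully open). A call has 1 to 20 rows; each row shifts and turns the commanded pose from where the row before left it, along the tool's axes as they then stand; what a row does not reach is not made up. A row lasts 1/12 s, in which the tool goes at most 41.7 mm and 7.16 degrees, less where a joint would pass 70% of its speed; a pose out of reach is approached as far as the arm can. A call with a gripper value outside its range is refused whole. The fingers move at their own pace and stop on an object; the grip force is fixed at half the most. Time passes only in rows, so rows that do not move let the fingers close. It gives the time, the measured TCP pose, the force and the opening at its end, in the units of the state.
- manip.observe(): the state, without advancing time (a new reading comes with each control period).
- imaging.read_camera(name): name is "side" or "top" or "wrist"; returns the picture (420x560x3 uint8, red, green, blue); there is no depth.
- imaging.camera_model(name): a dict with "fx", "fy", "cx", "cy" (pixels), "rvec" (rotation vector, rad) and "tvec" (3), from world to camera coordinates, as OpenCV has them; the wrist camera has in their place "tool_from_camera" (4x4, takes a point from camera to tool coordinates, whose origin is the TCP and whose axes are the tool frame's). Camera axes: x right, y down, z forward; pixel columns grow to the right and rows downward; lengths in m; the calibration is good to about 2 mm. A picture is of the moment at which its call begins: read the wrist's pose just before it. camera_model takes no time and is no camera call.
- manip.close_job(): hands the job in, once; it reports no verdict.
The state is a dict: "time": time; "joint_positions": joint angles; "dq": joint speeds; "joint_efforts": joint torques, N m; "tcp_pos": TCP position; "orientation": TCP orientation; "force": force on the tool from outside, world axes, zero at the start; "wrist_torque": the same for the moment, N m; "width": opening from 0.0 (shut) to 1.0 (fully open).
Only numpy, scipy, OpenCV 4.12 (cv2) and the standard library are available. Lean on these libraries where they do the work, as an engineer would, in place of code of your own. Each camera call takes 0.05 s, during which the arm holds its last target. There are 200 camera calls.

### The job

Pump up the small air canister on the craft table: with closed fingertips press its round black plunger fully down and let it spring fully back up, again and again, until the thin steel pressure pin at the canister's other end stands fully out with its thick brass collar showing above the sleeve; then stop pumping and take the hand away. Pumping alone must raise the pin, so do not touch it, do not pump again once it is fully out, and do not shove, tip or lift the canister. Leave everything else on the table where it is.

Things in the scene. Friction and masses are not known exactly. Their poses are not given: they have to be found in the camera images.
- canister: Free-standing air canister, 2.2 kg: a rounded aluminium box on a black rubber foot (foot 104 x 194 mm, 10 mm thick; box 90 x 180 mm, flat top 82 mm above the table). Origin: centre of its underside, on the table. Its y axis runs along its long side: the pump plunger stands at y = -45 mm, the pressure pin at y = +50 mm, both at x = 0; z is up. A brass nipple sticks out 24 mm from its +x face.
- plunger (a joint): Travel of the pump plunger in m: 0 = fully up (rest), 0.018 = fully down at its stop. A spring pushes it up with 7 N at the top and 15 N at the bottom, and brings it up by itself within about 0.3 s when let go. A press of at least 0.015 followed by a return to within 0.001 of the top counts as one pump stroke.
- plunger_top (a point): Centre of the flat top of the plunger's cap, a round black button 44 mm across (flat for about 40 mm) and 12 mm thick on a 14 mm steel rod. At rest it is 140 mm above the table, fully down 122 mm. It moves straight down and up. z is up.
- pin (a joint): How far the pressure pin is out, in m. It starts anywhere from 0 to 0.028. It rises only while the plunger springs back up: the first full stroke lifts it to the next whole 0.010 (or to the one after, if the next is nearer than about 3 mm), each later full stroke by 0.010, and it stays where it is in between, until it stands fully out at 0.060 (to within 1 mm). Three to six strokes are needed; further strokes do not raise it.
- pin_top (a point): Centre of the top of the pressure pin: a steel pin 8 mm thick with a flat head 16 mm across and 5 mm thick, rising out of a dark sleeve. The top is 7 mm above the sleeve with the pin fully in, 67 mm with the pin fully out. Only when it is fully out does a thicker brass collar, 14 mm across, show 8 mm above the sleeve at the pin's foot.
- sleeve_top (a point): Centre of the top rim of the pin's fixed dark steel sleeve, 26 mm across, 94 mm above the table.
- paper_cup: Bystander: white paper cup, 78 mm across the rim, 92 mm tall, beside the canister on its +x side. Origin: centre of its underside.
- bead_jar: Bystander: small clear jar with a white lid, 48 mm across, 48 mm tall, beside the canister on its -x side. Origin: centre of its underside.
- glue_bottle: Bystander: white pump-top glue bottle, 50 mm across, 139 mm tall, beside the canister on its +x side. Not the thing to pump. Origin: centre of its underside.
- craft_box: Bystander: open wooden box, 120 x 160 x 45 mm. Origin: centre of its underside.
- long_box: Bystander: open wooden box with a divider, 100 x 190 x 55 mm. Origin: centre of its underside.
- tweezers: Bystander: steel tweezers lying flat, 130 mm long along its x axis, 8 mm tall. Origin: middle of its length, near the table.
Things that resemble listed ones, but are neither listed nor needed, are in the scene too. Leave any pink look-alike of the canister alone.

How it is judged:
By the outcome, as a careful person would: the job done as asked, in the order asked, and still so for the second after the job is handed in, with the robot touching nothing.
It also fails if it takes over 51 s, if anything falls off the work surface, if the arm or the gripper's body presses on something with over 40 N, if the wrist force passes 120 N, or if a joint passes its speed limit or range.

## Working session

There is one attempt and no reset: what is moved stays moved. The work goes in short steps, Python scripts to look and compute and a tool call to move; the robot and the scene stay as the last step left them, time stands still between calls to the robot, and variables do not carry over. Pictures are saved under pics/ and viewed, about 8 in all and at most 12, crops included, and the job is handed in when it is done.

Besides the shell and the picture viewer there is one more tool, called after "Request:" by a JSON object that holds its "fn" and its "kwargs", one argument or row to a line. servo_tool: Moves the arm, as the interface text tells. Its arguments: {"type":"object","properties":{"increments":{"type":"array"}},"required":["increments"]}

```bash
mkdir -p pics; cat > h.py <<'E'
import numpy as np, cv2
from workcell import manip, imaging
from scipy.spatial.transform import Rotation as R
def snap(n,f):
    im=imaging.read_camera(n); cv2.imwrite('pics/'+f,im[:,:,::-1]); return im
def ray(n,u,v,z):
    m=imaging.camera_model(n); Rm=cv2.Rodrigues(np.array(m['rvec'],float))[0]; t=np.array(m['tvec'],float).ravel()
    d=Rm.T@np.array([(u-m['cx'])/m['fx'],(v-m['cy'])/m['fy'],1]); c=-Rm.T@t
    return c+d*(z-c[2])/d[2]
def proj(n,p):
    m=imaging.camera_model(n); Rm=cv2.Rodrigues(np.array(m['rvec'],float))[0]
    q=Rm@np.array(p)+np.array(m['tvec'],float).ravel(); return q[0]/q[2]*m['fx']+m['cx'],q[1]/q[2]*m['fy']+m['cy']
E
python3 - <<'E'
from h import *
a=snap('top','t0.png');b=snap('side','s0.png')
s=manip.observe(); print({k:np.round(s[k],3) for k in ('time','tcp_pos','orientation','force','width')})
E
```

```text
{'time': np.float64(0.1), 'tcp_pos': array([0.271, 0.618, 0.222]), 'orientation': array([-0.592,  0.592,  0.386, -0.387]), 'force': array([-0.284,  0.861,  0.01 ]), 'width': np.float64(1.001)}
```

View pics/t0.png

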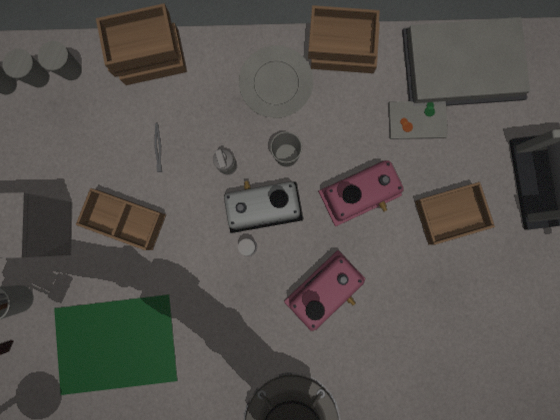

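View pics/s0.png

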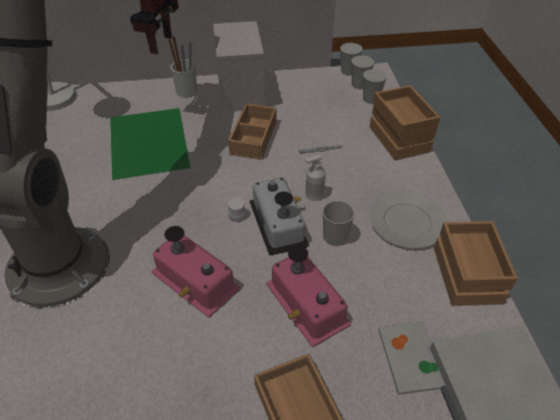

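The aluminium canister is at top (263,206), with its black plunger at (279,199) and pin at (241,208). The two pink look-alikes are at top (362,192) and (325,291). The glue bottle is at (224,160), the cup at (285,148) and the jar at (247,247). I'll confirm with one enlarged crop.

```bash
python3 - <<'E'
from h import *
a=cv2.imread('pics/t0.png')[165:245,205:315]; b=cv2.imread('pics/s0.png')[150:260,230:340]
o=np.hstack([cv2.resize(a,(550,400),interpolation=3),np.zeros((400,1,3),np.uint8)])
o2=cv2.resize(b,(400,400),interpolation=3)
cv2.imwrite('pics/c0.png',np.hstack([cv2.resize(o,(400,291)),o2[:291]*0])[:, :400] if 0 else np.hstack([cv2.copyMakeBorder(cv2.resize(a,(400,291),interpolation=3),0,109,0,0,0),o2]))
E
```

```text
(no output)
```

View pics/c0.png

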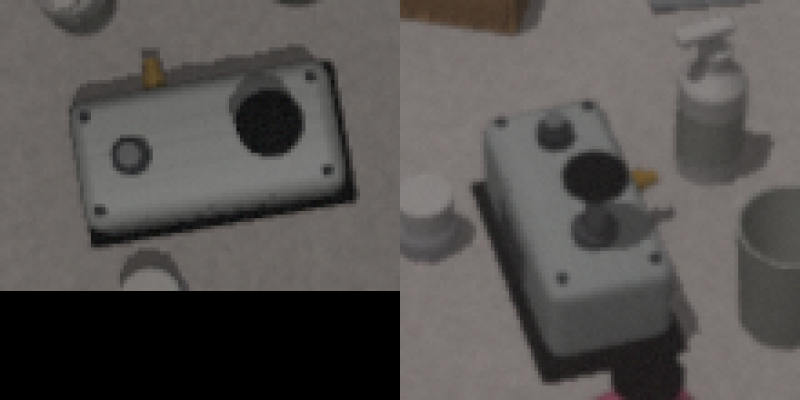

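```bash
python3 - <<'E'
from h import *
p1=ray('top',279-.25,198.3-.25,.14);p2=ray('side',283.7,198.7,.14);print(p1,p2)
q=ray('top',240.6,207,.105);q2=ray('side',272.4,182.5,.105);print(q,q2, np.linalg.norm(p1-q))
m=imaging.camera_model('top');print('cam',-cv2.Rodrigues(np.array(m['rvec']))[0].T@np.array(m['tvec']))
for n,u,v,z in (('cup',285,148,.09),('glue',224,160,.1),('jar',247,247,.048)): print(n,ray('top',u,v,z))
s=manip.observe();q=s['orientation'];Rm=R.from_quat([q[1],q[2],q[3],q[0]]).as_matrix();print(Rm.round(3))
t=(p1+p2)/2;t[2]=.25;print('tool delta mm',(Rm.T@(t-s['tcp_pos'])*1000).round(1))
print(np.hypot(*t[:2]))
E
```

```text
[0.55247171 0.01825257 0.14      ] [0.55121493 0.01556073 0.14      ]
[0.53688132 0.11031609 0.105     ] [0.5365359  0.11076489 0.105     ] 0.09971836265087054
cam [ 0.44606527 -0.00413976  1.08312974]
cup [0.68076723 0.00190473 0.09      ]
glue [0.65220631 0.1498035  0.1       ]
jar [0.44144871 0.10207219 0.048     ]
[[ 0.402 -0.001 -0.916]
 [ 0.916 -0.002  0.402]
 [-0.002 -1.    -0.   ]]
tool delta mm [-437.2  -27.4 -498.5]
0.5521022389180987
```

The plunger is at about (0.552, 0.017), and the plunger-to-pin distance of 94.8 mm matches the given 95 mm. I'll move above it with the fingers closing.

Request:
{"fn": "servo_tool", "kwargs": {
  "increments": [
    [[0,-30,0],0,0],
    [[0,-30,0],0,0],
    [[-24,0,-27.5],0,0],
    [[-24,0,-27.5],0,0],
    [[-24,0,-27.5],0,0],
    [[-24,0,-27.5],0,0],
    [[-24,0,-27.5],0,0],
    [[-24,0,-27.5],0,0],
    [[-24,0,-27.5],0,0],
    [[-24,0,-27.5],0,0],
    [[-24,0,-27.5],0,0],
    [[-24,0,-27.5],0,0],
    [[-24,0,-27.5],0,0],
    [[-24,0,-27.5],0,0],
    [[-24,0,-27.5],0,0],
    [[-24,0,-27.5],0,0],
    [[-24,0,-27.5],0,0],
    [[-24,0,-27.5],0,0],
    [[-24,0,-27.5],0,0],
    [[-24,0,-27.5],0,0]
  ]
}}

```text
time: 1.77
tcp_pos: [0.5511, 0.0217, 0.2825]
orientation: [0.592, -0.592, -0.387, 0.387]
force: [0.1, 0.3, -0.2]
width: 0.005
```

```bash
python3 - <<'E'
from h import *
s=manip.observe();q=s['orientation'];Rm=R.from_quat([q[1],q[2],q[3],q[0]]).as_matrix()
a=snap('wrist','w1.png');b=snap('side','s1.png')
print(s['time'],s['tcp_pos'],s['width'],s['force'],Rm.round(3))
m=imaging.camera_model('wrist');T=np.array(m['tool_from_camera'])
def pw(p):
    c=np.linalg.inv(T)@np.append(Rm.T@(np.array(p)-s['tcp_pos']),1);return c[0]/c[2]*m['fx']+m['cx'],c[1]/c[2]*m['fy']+m['cy']
print('pred plunger px',pw([.552,.017,.14]),'pin',pw([.5367,.1105,.105]))
print('delta to (.552,.017,.15)',Rm.T@(np.array([.552,.017,.15])-s['tcp_pos'])*1000)
cv2.imwrite('pics/c1.png',np.hstack([cv2.resize(a[:,:,::-1],(400,300)),cv2.resize(b[130:265,210:390,::-1],(400,300),interpolation=3)]))
E
```

```text
1.7667 [0.55110149 0.02173962 0.28250296] 0.005363339463808974 [ 0.07145037  0.28630615 -0.22171472] [[ 0.402 -0.    -0.916]
 [ 0.916  0.     0.402]
 [-0.    -1.     0.   ]]
pred plunger px (np.float64(273.6440481263749), np.float64(206.7465767593049)) pin (np.float64(346.3807938628545), np.float64(153.46068636220642))
delta to (.552,.017,.15) [ -3.97224475 132.50222376  -2.77290629]
```

View pics/c1.png

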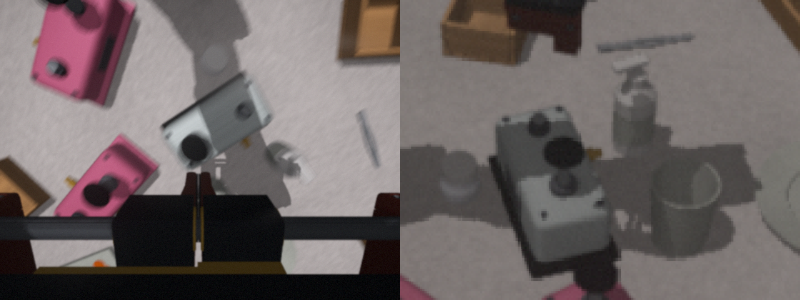

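The wrist view shows the plunger at (273,207), which matches the prediction of (273.6,206.7). I'll descend and make the first press.

Request:
{"fn": "servo_tool", "kwargs": {
  "increments": [
    [[-4,25,-3],0,0],
    [[0,30,0],0,0],
    [[0,30,0],0,0],
    [[0,25,0],0,0],
    [[0,15,0],0,0],
    [[0,7,0],0,0],
    [[0,0,0],0,0]
  ]
}}

```text
time: 2.45
tcp_pos: [0.5507, 0.019, 0.149]
orientation: [0.592, -0.591, -0.386, 0.388]
force: [0.1, 0.5, 0.4]
width: 0.007
```

Request:
{"fn": "servo_tool", "kwargs": {
  "increments": [
    [[0,7,0],0,0],
    [[0,7,0],0,0],
    [[0,7,0],0,0],
    [[0,5,0],0,0],
    [[0,2,0],0,0],
    [[0,0,0],0,0],
    [[0,0,0],0,0]
  ]
}}

```text
time: 3.03
tcp_pos: [0.5534, 0.0189, 0.1245]
orientation: [-0.592, 0.592, 0.388, -0.385]
force: [-2.8, 0.6, 12.4]
width: 0.005
```

Request:
{"fn": "servo_tool", "kwargs": {
  "increments": [
    [[0,2,0],0,0],
    [[0,2,0],0,0],
    [[0,0,0],0,0],
    [[0,0,0],0,0]
  ]
}}

```text
time: 3.37
tcp_pos: [0.5535, 0.019, 0.1222]
orientation: [0.592, -0.592, -0.388, 0.385]
force: [-8.3, -0.4, 26.5]
width: 0.003
```

Stop reached (0.1222). Releasing.

Request:
{"fn": "servo_tool", "kwargs": {
  "increments": [
    [[0,-5,0],0,0],
    [[0,-10,0],0,0],
    [[0,-10,0],0,0],
    [[0,-7,0],0,0],
    [[0,0,0],0,0],
    [[0,0,0],0,0],
    [[0,0,0],0,0],
    [[0,0,0],0,0]
  ]
}}

```text
time: 4.03
tcp_pos: [0.5515, 0.0186, 0.1499]
orientation: [0.592, -0.592, -0.386, 0.387]
force: [0.4, 0.4, 0.7]
width: 0.012
```

```bash
python3 - <<'E'
from h import *
b=snap('side','s2.png');s0=cv2.imread('pics/s1.png');print(manip.observe()['tcp_pos'])
f=lambda i:cv2.resize(i[150:250,240:340],(400,400),interpolation=3)
cv2.imwrite('pics/c2.png',np.hstack([f(s0),f(b[:,:,::-1])]))
for h in (7,17,27,37,47,57,67): print(h,np.round(proj('side',[.5367,.1105,.094+h/1000]),1))
E
```

```text
[0.55158262 0.01860638 0.14995349]
7 [272.5 183.7]
17 [272.5 180.8]
27 [272.4 177.9]
37 [272.4 174.9]
47 [272.4 171.9]
57 [272.4 168.9]
67 [272.3 165.9]
```

View pics/c2.png

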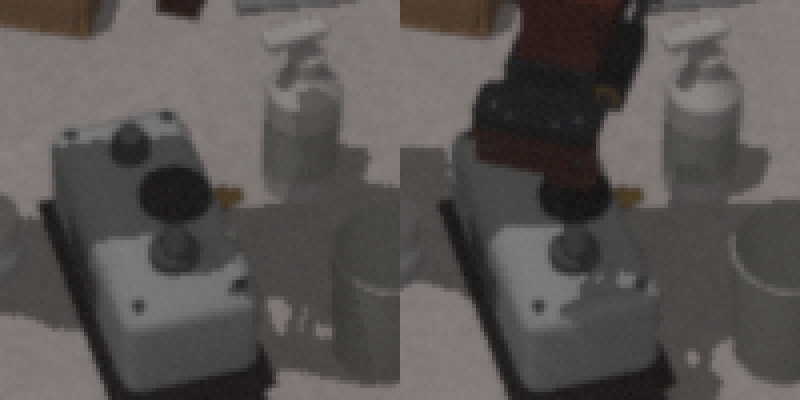

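The plunger is back up and the canister hasn't moved, but the fingers hide the pin from the side. At least three strokes are needed, so I'll do two more and then look.

Request:
{"fn": "servo_tool", "kwargs": {
  "increments": [
    [[0,7,0],0,0],
    [[0,7,0],0,0],
    [[0,7,0],0,0],
    [[0,6,0],0,0],
    [[0,4,0],0,0],
    [[0,0,0],0,0],
    [[0,0,0],0,0]
  ]
}}

```text
time: 4.67
tcp_pos: [0.5527, 0.0186, 0.1222]
orientation: [0.592, -0.592, -0.387, 0.386]
force: [-10.2, -0.2, 32.1]
width: 0.006
```

Request:
{"fn": "servo_tool", "kwargs": {
  "increments": [
    [[0,-5,0],0,0],
    [[0,-10,0],0,0],
    [[0,-10,0],0,0],
    [[0,-6,0],0,0],
    [[0,0,0],0,0],
    [[0,0,0],0,0],
    [[0,0,0],0,0],
    [[0,0,0],0,0]
  ]
}}

```text
time: 5.33
tcp_pos: [0.5515, 0.0186, 0.1498]
orientation: [0.592, -0.592, -0.386, 0.387]
force: [-0.3, -0.1, 0.3]
width: 0.004
```

Request:
{"fn": "servo_tool", "kwargs": {
  "increments": [
    [[0,7,0],0,0],
    [[0,7,0],0,0],
    [[0,7,0],0,0],
    [[0,6,0],0,0],
    [[0,4,0],0,0],
    [[0,0,0],0,0],
    [[0,0,0],0,0]
  ]
}}

```text
time: 5.92
tcp_pos: [0.5527, 0.0186, 0.1222]
orientation: [0.593, -0.592, -0.387, 0.386]
force: [-9.9, 0.4, 32.1]
width: 0.005
```

Request:
{"fn": "servo_tool", "kwargs": {
  "increments": [
    [[0,-6,0],0,0],
    [[0,-15,0],0,0],
    [[0,-30,0],0,0],
    [[0,-30,0],0,0],
    [[0,-30,0],0,0],
    [[0,-20,0],0,0],
    [[0,0,0],0,0],
    [[0,0,0],0,0]
  ]
}}

```text
time: 6.58
tcp_pos: [0.5524, 0.0188, 0.2506]
orientation: [-0.592, 0.592, 0.387, -0.386]
force: [0.1, 0.9, -1.4]
width: 0.004
```

```bash
cat >look.py <<'E'
import sys
from h import *
n=sys.argv[1]
b=snap('side',f's{n}.png');w=snap('wrist',f'w{n}.png');s=manip.observe();print(s['tcp_pos'])
q=s['orientation'];Rm=R.from_quat([q[1],q[2],q[3],q[0]]).as_matrix()
m=imaging.camera_model('wrist');T=np.array(m['tool_from_camera'])
for h in (7,37,47,57,67):
    c=np.linalg.inv(T)@np.append(Rm.T@(np.array([.5367,.1105,.094+h/1000])-s['tcp_pos']),1);print(h,c[0]/c[2]*m['fx']+m['cx'],c[1]/c[2]*m['fy']+m['cy'])
cv2.imwrite(f'pics/c{n}.png',np.hstack([cv2.resize(b[150:230,240:320,::-1],(400,400),interpolation=3),cv2.resize(w[80:240,260:420,::-1],(400,400),interpolation=3)]))
E
python3 look.py 3
```

```text
[0.55111127 0.01867012 0.24889637]
7 355.89189467308694 154.56057205748428
37 364.086817373403 156.93053706949064
47 367.2140296257648 157.8349243217254
57 370.5761742663211 158.80725383047303
67 374.2007585461595 159.85548067048381
```

View pics/c3.png

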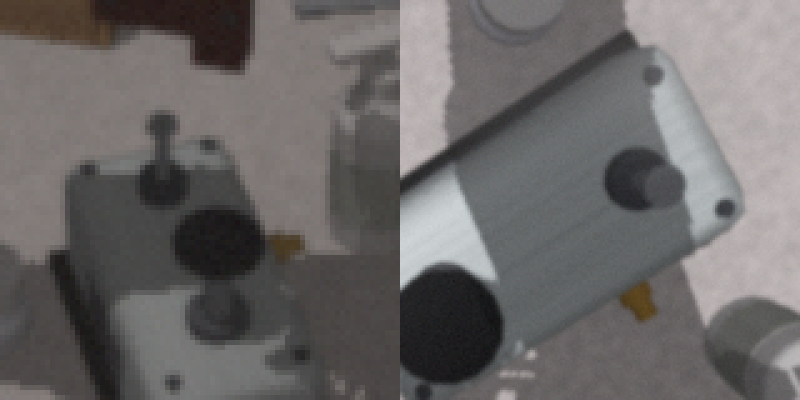

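The pin is out about 30–40 mm: its head is at wrist (365.4,153.6), against predictions of 364.1 for 30 mm and 367.2 for 40 mm. Two more strokes are safe, and then I'll look again.

Request:
{"fn": "servo_tool", "kwargs": {
  "increments": [
    [[0,25,0],0,0],
    [[0,35,0],0,0],
    [[0,25,0],0,0],
    [[0,15,0],0,0],
    [[0,7,0],0,0],
    [[0,7,0],0,0],
    [[0,7,0],0,0],
    [[0,6,0],0,0],
    [[0,4,0],0,0],
    [[0,0,0],0,0],
    [[0,0,0],0,0]
  ]
}}

```text
time: 7.6
tcp_pos: [0.5495, 0.0183, 0.1221]
orientation: [0.594, -0.591, -0.385, 0.388]
force: [-18.1, -0.0, 35.6]
width: 0.006
```

Request:
{"fn": "servo_tool", "kwargs": {
  "increments": [
    [[0,-5,0],0,0],
    [[0,-10,0],0,0],
    [[0,-10,0],0,0],
    [[0,-6,0],0,0],
    [[0,0,0],0,0],
    [[0,0,0],0,0],
    [[0,0,0],0,0],
    [[0,0,0],0,0]
  ]
}}

```text
time: 8.27
tcp_pos: [0.5518, 0.0186, 0.15]
orientation: [0.592, -0.592, -0.386, 0.387]
force: [0.4, 0.1, 0.6]
width: 0.003
```

Request:
{"fn": "servo_tool", "kwargs": {
  "increments": [
    [[0,7,0],0,0],
    [[0,7,0],0,0],
    [[0,7,0],0,0],
    [[0,6,0],0,0],
    [[0,4,0],0,0],
    [[0,0,0],0,0],
    [[0,0,0],0,0]
  ]
}}

```text
time: 8.85
tcp_pos: [0.5527, 0.0186, 0.1221]
orientation: [0.592, -0.592, -0.387, 0.386]
force: [-9.3, -0.5, 31.6]
width: 0.006
```

Request:
{"fn": "servo_tool", "kwargs": {
  "increments": [
    [[0,-6,0],0,0],
    [[0,-15,0],0,0],
    [[0,-30,0],0,0],
    [[0,-30,0],0,0],
    [[0,-30,0],0,0],
    [[0,-20,0],0,0],
    [[0,0,0],0,0],
    [[0,0,0],0,0]
  ]
}}

```text
time: 9.52
tcp_pos: [0.5524, 0.0188, 0.2506]
orientation: [-0.592, 0.592, 0.387, -0.386]
force: [-0.4, -0.6, -0.5]
width: 0.007
```

```bash
python3 look.py 4
```

```text
[0.55115124 0.01867974 0.24889655]
7 355.8692982634442 154.51690791383123
37 364.0624383259413 156.8848981927199
47 367.18898165731827 157.7885351571499
57 370.5504141120402 158.76006003225334
67 374.1742387256445 159.80742177536467
```

View pics/c4.png

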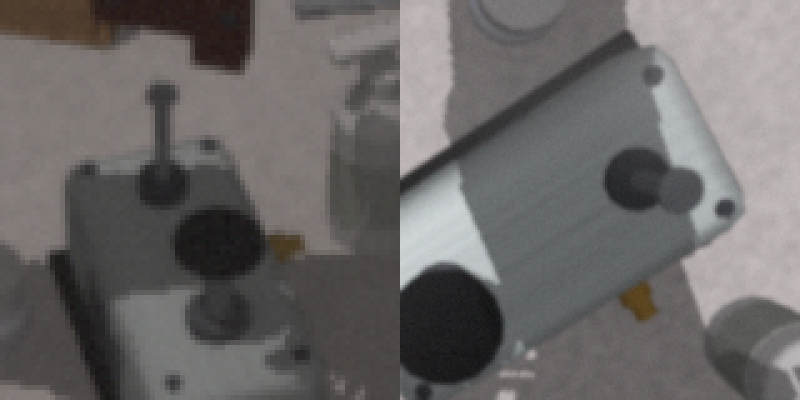

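The head rose 20 mm over the two strokes, so the pin is now at 50 or 60 mm. No brass collar is evident, so I'll enlarge the pin's foot.

```bash
python3 - <<'E'
from h import *
b=cv2.imread('pics/s4.png');w=cv2.imread('pics/w4.png');a=cv2.imread('pics/s3.png')
f=lambda i,r,c,n:cv2.convertScaleAbs(cv2.resize(i[r:r+n,c:c+n],(400,400),interpolation=0),alpha=1.8)
cv2.imwrite('pics/c5.png',np.hstack([f(b,160,257,32),f(w,130,330,50)]))
for r in range(162,194): print(r,b[r,266:280].sum(1)//3, b[r,272][::-1], a[r,272][::-1])
E
```

```text
162 [125 123 123 123 124 126 127 122 122 122 121 113  87  62] [133 125 123] [130 124 120]
163 [122 120 123 123 122 123 124 122 125 122 124 120 109  99] [129 123 120] [128 121 119]
164 [123 120 122 123 121 120 122 124 123 123 123 124 122 122] [127 121 118] [131 124 122]
165 [120 123 122 122 116 114 116 118 123 123 122 123 124 124] [121 114 114] [129 122 119]
166 [121 121 123 119 104  93  95  98 107 119 122 122 122 124] [98 94 93] [132 125 122]
167 [123 123 121 107  75  62  62  63  76 103 121 122 125 124] [63 62 61] [129 120 120]
168 [126 122 117  86  63  56  58  57  64  91 121 123 126 125] [59 59 58] [129 122 121]
169 [125 122 115  85  58  57  54  56  63  88 118 125 123 124] [55 55 54] [130 123 122]
170 [122 119 117  96  71  59  58  60  80 103 122 124 124 127] [59 57 58] [130 122 121]
171 [119 120 119 116  95  61  57  70  98 121 126 126 126 126] [58 56 57] [122 116 114]
172 [123 121 125 121 108  64  58  72 106 122 125 126 126 128] [59 58 58] [93 89 89]
173 [122 122 123 121 108  64  59  73 108 124 127 128 127 125] [59 58 60] [60 60 61]
174 [121 122 123 122 109  65  58  75 107 122 127 1
[... 803 characters left out ...]
 52  38  40  51  56  52  41  34  47  58  71  70] [57 56 56] [58 57 58]
185 [72 59 41 37 39 45 51 48 35 37 38 49 67 69] [53 50 52] [53 54 53]
186 [70 56 37 35 34 39 40 40 36 37 33 50 66 70] [42 40 40] [38 38 39]
187 [67 54 39 35 35 35 37 38 36 32 37 50 66 71] [36 37 39] [38 36 38]
188 [69 57 38 36 36 37 36 35 35 33 38 51 69 71] [38 34 37] [39 38 39]
189 [71 65 40 35 33 33 35 33 36 36 45 58 69 68] [36 34 37] [33 32 34]
190 [70 68 56 44 38 35 36 37 39 47 55 69 70 70] [36 36 36] [35 34 37]
191 [71 69 66 62 53 54 47 50 56 61 68 71 69 62] [46 49 47] [48 49 48]
192 [70 71 71 70 70 65 66 70 70 68 64 60 56 42] [66 67 66] [65 64 64]
193 [70 73 71 70 71 69 69 68 73 69 59 45 31 26] [70 70 69] [69 69 69]
```

View pics/c5.png

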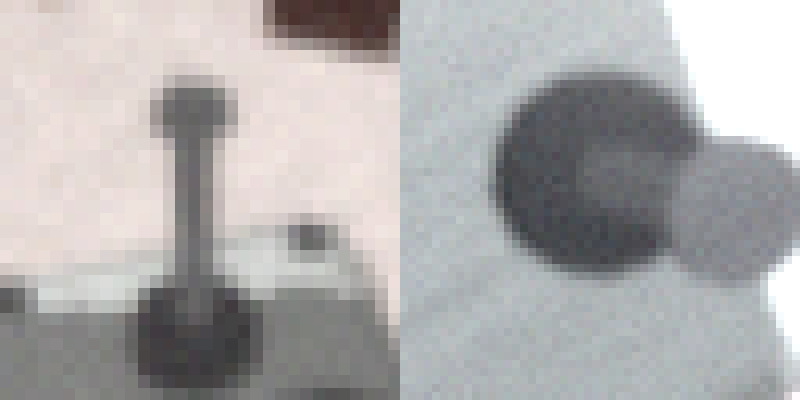

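The shaft is uniformly thin and grey down to the sleeve, with no collar, so the pin is at 50 mm. One more stroke.

Request:
{"fn": "servo_tool", "kwargs": {
  "increments": [
    [[0,25,0],0,0],
    [[0,35,0],0,0],
    [[0,25,0],0,0],
    [[0,15,0],0,0],
    [[0,0,0],0,0],
    [[0,0,0],0,0],
    [[0,7,0],0,0],
    [[0,7,0],0,0],
    [[0,7,0],0,0],
    [[0,6,0],0,0],
    [[0,4,0],0,0],
    [[0,0,0],0,0],
    [[0,0,0],0,0]
  ]
}}

```text
time: 10.7
tcp_pos: [0.5534, 0.0186, 0.1223]
orientation: [-0.592, 0.592, 0.388, -0.385]
force: [-5.5, 0.4, 19.1]
width: 0.003
```

Request:
{"fn": "servo_tool", "kwargs": {
  "increments": [
    [[0,-6,0],0,0],
    [[0,-15,0],0,0],
    [[0,-30,0],0,0],
    [[0,-30,0],0,0],
    [[0,-30,0],0,0],
    [[0,-20,0],0,0],
    [[0,0,0],0,0],
    [[0,0,0],0,0]
  ]
}}

```text
time: 11.37
tcp_pos: [0.5529, 0.0188, 0.2519]
orientation: [-0.592, 0.592, 0.388, -0.385]
force: [-0.0, 0.6, -0.8]
width: 0.003
```

```bash
python3 look.py 6; python3 - <<'E'
from h import *
b=cv2.imread('pics/s6.png');w=cv2.imread('pics/w6.png')
f=lambda i,r,c,n:cv2.convertScaleAbs(cv2.resize(i[r:r+n,c:c+n],(400,400),interpolation=0),alpha=1.8)
cv2.imwrite('pics/c7.png',np.hstack([f(b,160,257,32),f(w,130,330,50)]))
E
```

```text
[0.55142007 0.01870214 0.24968607]
7 355.4417415058703 154.0685871060066
37 363.5962213744682 156.41846120291206
47 366.70688639084153 157.31486063781344
57 370.0505544719378 158.2784044982471
67 373.65442374594534 159.316930460919
```

View pics/c7.png

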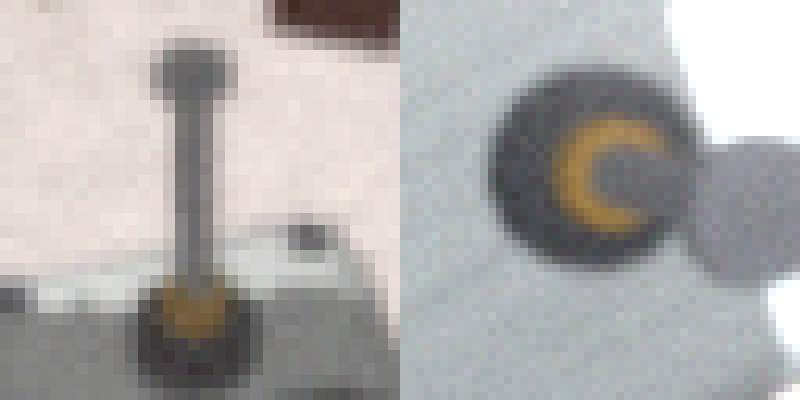

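The brass collar now shows in both views, so the pin is fully out. I'll take the hand further up, check that nothing moved, and hand in.

Request:
{"fn": "servo_tool", "kwargs": {
  "increments": [
    [[0,-30,0],0,0],
    [[0,-30,0],0,0],
    [[0,-20,0],0,0],
    [[0,0,0],0,0],
    [[0,0,0],0,0],
    [[0,0,0],0,0]
  ]
}}

```text
time: 11.97
tcp_pos: [0.5512, 0.0187, 0.3287]
orientation: [0.592, -0.592, -0.386, 0.388]
force: [-0.7, 0.7, -0.0]
width: 0.008
```

```bash
python3 - <<'E'
from h import *
b=snap('side','s8.png').astype(int)[:,:,::-1];a=cv2.imread('pics/s1.png').astype(int)
# canister's foot near end and neighbours: shift vs first view
for n,(r,c,h,w) in dict(front=(205,265,50,45),cup=(200,318,45,40),glue=(155,300,45,30),jar=(195,222,28,28)).items():
    print(n,cv2.phaseCorrelate(a[r:r+h,c:c+w].mean(2),b[r:r+h,c:c+w].mean(2)))
cv2.imwrite('pics/c8.png',np.hstack([cv2.resize(i[130:270,210:350].astype(np.uint8),(400,400),interpolation=3) for i in(a,b)]))
print(manip.observe()['tcp_pos'])
E
```

```text
front ((0.5705316278987063, -0.07414937230894125), 0.9964692425212274)
cup ((-0.0702141251313364, 0.21730265957203443), 0.5228664616527079)
glue ((0.009903436082344896, 0.3937457914056388), 0.8824947126379337)
jar ((-0.4805309756101348, 0.3928708250813031), 0.7035351533502315)
[0.55109753 0.01867004 0.32858192]
```

View pics/c8.png

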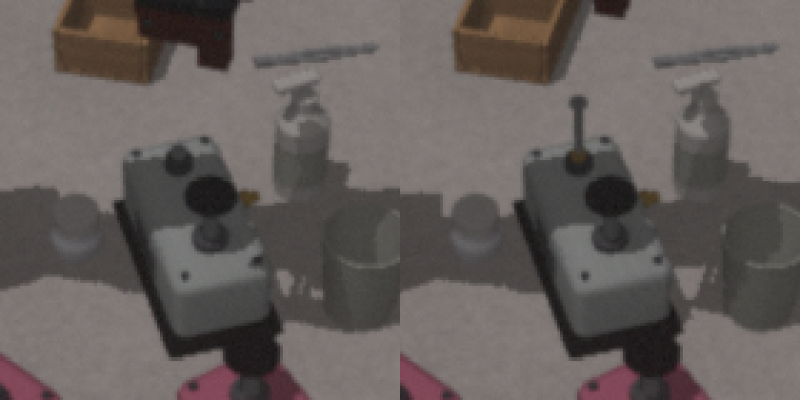

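The view shows the pin fully out with its collar, the plunger up, and the canister and its neighbours where they were; only shadows differ.

```bash
python3 -c "
from workcell import manip; print(manip.close_job())"
```

```text
the job is handed in; nothing more can be done
None
```

I pumped the aluminium canister six full strokes with closed fingertips. Each press reached the stop at about 0.122 m, and the fingers lifted clear afterwards. I then stopped, raised the hand to about 0.33 m and handed the job in at roughly 12 s of the 51 s allowed.

- **Pin:** after stroke 5 there was no collar, so the pin was at about 50 mm. After stroke 6 the brass collar showed above the sleeve in both the side and wrist views.
- **Plunger and surroundings:** the last side view shows the plunger fully up. The canister, cup, glue bottle and jar look to be in their original places.
- **Image-shift check:** this numeric comparison gave shifts of up to 0.6 pixel. I put these down to the arm's shadow moving, but they don't rule out a shift of a millimetre or so.
- **Forces:** the highest reading was about 36 N down with 18 N sideways, during stroke 4.
- **Pin height:** the estimates from pixels alone ran about 2–6 mm above the whole-step values, so I relied on the collar instead.

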